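Slide the desk calculator into the free bay of the low riser

ROBOT

A 6-joint arm with a two-finger parallel gripper is mounted at the origin on the work surface. World frame = base frame: x ahead of the robot, y to its left, z up, the work surface at z = 0. Lengths are in mm, angles in rad, forces in N, time in s.
With the tool pointing down it reaches from about 350 to 775 mm from the base axis. Payload 7.3 kg.
Tool frame: the origin (TCP) lies midway between the tips of the shut fingers; the grasp point (between the pads) lies 19 mm behind it; z points along the fingers, y is the line along which they close (so a half turn about z gives the same grasp; the last joint's range is limited). The gripper opens to 92 mm and grips with 3 to 60 N. Pads are 19 mm wide; open, the fingers measure 130 mm over their backs; the gripper's body (75 mm by 190 mm) begins 47 mm behind the grasp point.
Start: joints at [-0.146, 0.342, 1.524, -0, 1.275, -0.146], TCP at [525.019, 0.019, 226.741] pointing down, gripper open.
Joint ranges: [-2.53, 2.53], [-0.77, 2.02], [0.04, 2.7], [-1, 4.14], [0.28, 2.66], [-3.11, 3.11]. Speed limits (rad/s): [2.57, 2.57, 3.14, 3.14, 3.14, 3.14].

INTERFACE

Orientations are given as [roll, pitch, yaw] about the fixed x, y, z axes, in that order (R = Rz(yaw) Ry(pitch) Rx(roll)).
In Python, from plant import get_obs, capture, camera_model, close_job, search_frame, regions_of, pinpoint gives the robot as it stands. The module is installed in compiled form; this text tells all that it offers.
- The arm moves only by the shell command python3 -m pendant 'ROWS'. ROWS is JSON, one flat list of numbers, 7 for each row, row after row: the shift along the tool's x, y, z in units of 30 mm (1.0 is 30 mm), then the turn, a rotation vector about the tool's x, y, z in units of 4 degrees (1.0 is 4 degrees), then the closure, from -1 (fully open) to 1 (shut), so that 0 is half open. In form: [dx, dy, dz, wx, wy, wz, gripper, dx, dy, dz, wx, wy, wz, gripper, ...]. A call has 1 to 12 rows; each row shifts and turns the commanded pose from where the row before left it, along the tool's axes as they then stand; what a row does not reach is not made up. A row lasts 1/10 s, in which the tool goes at most 50 mm and 8.59 degrees, less where a joint would pass 70% of its speed; a pose out of reach is approached as far as the arm can. A call with a number of a shift or a turn outside -1 to 1 is refused whole. A call with a gripper value outside its range is refused whole. The fingers move at their own pace and stop on an object; the grip force is fixed at half the most. Time passes only in rows, so rows that do not move let the fingers close. It gives the time, the measured TCP pose, the force, the opening and the grip force at its end, in the units of the state.
- get_obs(): the state, without advancing time (a new reading comes with each control period).
- capture(name): name is "scene" or "side" or "wrist"; returns the picture (420x560x3 uint8, red, green, blue); there is no depth.
- camera_model(name): a dict with "fov_y" (degrees; the focal length in pixels is half the picture's height over the tangent of half this angle, whatever the lens; pixels are square), "cx", "cy" (the principal point, pixels), "D" ([k1, k2, p1, p2, k3] as OpenCV has them; the pictures are not rectified), "pose" (4x4, takes a point from camera to world coordinates). Camera axes: x right, y up, looking along -z (the intrinsics and any distortion apply to the point x, -y, -z); pixel columns grow to the right and rows downward; lengths in mm; the calibration is good to about 2 mm. A picture is of the moment at which its call begins: read the wrist's pose just before it. camera_model takes no time and is no camera call; for the wrist camera it gives the pose at the moment of the call.
- close_job(): hands the job in; it is judged then, once.
Trained networks look in the newest picture that a camera, given by its name, has taken for a name from the list of things; names that differ only in an ending like _2 or _b are one class to them, and where a whole thing is asked for, a point or a joint stands for the part that bears it (a point fixed in the world has none). Each returns a list of dicts, best first, with "score" (0 to 1); they miss things now and then, are a little off and sometimes report something else, mostly with a low value. They report only what shows in the picture. A call takes as long as a camera call. They do not tell look-alikes from the thing itself.
- search_frame(camera, thing): "location" ([column, row] in pixels, amid what is visible of it).
- regions_of(camera, thing): "pixels" (420x560 bool, what is visible of it) and "location" ([column, row] in pixels, amid what is visible of it).
- pinpoint(camera, thing): "location" ([column, row] in pixels: a listed point, or the origin of a listed thing).
The state is a dict: "time": time; "joint_positions": joint angles; "dq": joint speeds; "tau": joint torques, N m; "tool_pos": TCP position; "tcp_rot": TCP orientation; "contact_force": force on the tool from outside, world axes, zero at the start; "moment": the same for the moment, N m; "grip_width": finger opening in mm; "finger_force": force on a finger pad.
Only numpy, scipy, OpenCV 4.12 (cv2) and the standard library are available. Lean on these libraries where they do the work, as an engineer would, in place of code of your own. Each camera call takes 0.05 s, during which the arm holds its last target. There are 200 camera calls.

TASK

Put the desk calculator away in the free bay of the low wooden riser (the other bay already holds a pencil tin): with the fingertips, push it flat along the table until it is under the board, with no more than about a finger's width still showing in front and nothing poking out at the back. Do not pick it up or tip it, and leave the pencil tin and everything else on the table as it stands.

Things in the scene. Friction and masses are not known exactly. Their poses are not given: they have to be found in the camera images.
- calculator: Grey desk calculator lying on the table, a flat box 130 mm long (its x) x 100 mm wide (its y) x 20 mm high, about 0.2 kg, black keys on top and a green display near its +x end, which roughly faces the riser (within about 20 degrees). Loose, slides on the table. Origin at the centre of its underside.
- riser: Low wooden riser, fixed: board 150 mm deep (x), 296 wide (y), 14 thick, on three full-depth feet 16 mm wide at y = -140, 0, +140 mm. Two bays, open front and back, 124 mm wide, 26 mm high, centred at y = -70 and +70. Top of the board 40 mm above the table. Origin at the centre of its footprint on the table; front edge at x = -75 mm, towards the robot; +x points into the bays.
- tin: Flat metal pencil tin, 180 mm (x) x 70 mm (y) x 18 mm high, lying lengthwise in one of the two bays and showing about 15 mm at front and back. Origin at the centre of its underside. To be left alone.
- carton_a: Juice carton 40 x 48 x 105 mm, standing on top of the riser above the free bay, roughly midway between its front and back. Origin at the centre of its underside. To be left alone.
- carton_b: Juice carton 40 x 48 x 105 mm standing on the table beside the riser. Origin at the centre of its underside. To be left alone.
- mug: White mug, 76 mm across, 90 mm high, handle at its +y, on the table beside the riser. Origin at the centre of its underside. To be left alone.
- eraser: Whiteboard eraser 110 x 52 x 32 mm lying on the table to the left of the calculator. Origin at the centre of its underside. To be left alone.
- stapler: Black stapler 130 x 36 x 40 mm on the table to the right of the calculator. Origin at the centre of its underside. To be left alone.
Mind the look-alikes: they are no part of the job. What is shaped like the calculator but purple or turquoise is not meant.

How it is judged (in metres and radians):
At the end, for the whole second after the job is handed in: The calculator lies flat on the table and at rest in the bay without the tin, its centre within 25 mm of the bay's middle line, sticking out at most 18 mm past the riser's front edge and at most 2 mm past its back edge (x of calculator in the frame of riser between -0.028 and 0.012 m and ((y of calculator in the frame of riser between 0.045 and 0.095 m and y of tin in the frame of riser below 0 m) or (y of calculator in the frame of riser between -0.095 and -0.045 m and y of tin in the frame of riser above 0 m)) and height (world z) of calculator below 0.004 m and angle between calculator's own z axis and vertical below 0.06 rad and linear speed of calculator below 0.01 m/s and angular speed of calculator below 0.05 rad/s); the robot touches nothing.
It fails at once if the calculator is lifted off the table (more than 8 mm) (height (world z) of calculator above 0.008 m).
It fails at once if the calculator is tipped (more than 6 degrees) (angle between calculator's own z axis and vertical above 0.105 rad).
It fails at once if the pencil tin is moved more than 12 mm (distance of tin from where it was at the start of the episode above 0.012 m).
It fails at once if another bystander is moved more than 15 mm or toppled (distance of any of carton_a, carton_b, mug, eraser, stapler from where it was at the start of the episode above 0.015 m or angle between any of carton_a, carton_b, mug, eraser, stapler's own z axis and vertical above 0.2 rad).
It also fails if it takes over 51 s, if anything falls off the work surface, if the arm or the gripper's body presses on something with over 40 N, if the wrist force passes 120 N, or if a joint passes its speed limit or range.

## Working session

There is one attempt and no reset: what is moved stays moved. The work goes in short steps, Python scripts to look and compute and a shell command to move; the robot and the scene stay as the last step left them, time stands still between calls to the robot, and variables do not carry over. Pictures are saved under pics/ and viewed, at most 10 in all, crops included, and the job is handed in when it is done.

```bash
mkdir -p pics; cat > h.py <<'E'
import numpy as np, cv2
from plant import *
def ray(cam,px,z):
    m=camera_model(cam); f=210/np.tan(np.radians(m["fov_y"])/2)
    K=np.array([[f,0,m["cx"]],[0,f,m["cy"]],[0,0,1]])
    p=cv2.undistortPoints(np.array(px,float).reshape(-1,1,2),K,np.array(m["D"])).reshape(-1,2)
    d=np.c_[p[:,0],-p[:,1],-np.ones(len(p))]@m["pose"][:3,:3].T
    o=m["pose"][:3,3]
    return o+d*((z-o[2])/d[:,2])[:,None]
def save(cam,n):
    im=capture(cam); cv2.imwrite(f"pics/{n}.png",im[:,:,::-1]); return im
E
python3 - <<'E'
from h import *
for c in("scene","side"):
    save(c,c+"0")
    print(c,camera_model(c)["pose"][:3,3].round())
    for t in ("calculator","riser","tin","carton_a","mug","eraser","stapler"):
        for r in regions_of(c,t)[:4]:
            print(t,round(r["score"],2),np.round(r["location"]),r["pixels"].sum(),ray(c,r["location"],20).round())
E
python3 -c "
import cv2,numpy as np
a=[cv2.imread('pics/%s0.png'%c) for c in('scene','side')]
"
```

```text
scene [1134.  601.  942.]
calculator 0.95 [264. 214.] 1556 [[512. -61.  20.]]
calculator 0.84 [209. 144.] 984 [[ 416. -397.   20.]]
calculator 0.71 [131. 207.] 1417 [[ 739. -345.   20.]]
calculator 0.57 [271. 163.] 398 [[ 352. -193.   20.]]
riser 0.68 [250. 277.] 6333 [[681.  60.  20.]]
tin 0.55 [208. 290.] 287 [[774.  16.  20.]]
carton_a 0.8 [177. 220.] 883 [[ 684. -212.   20.]]
carton_a 0.68 [280. 268.] 1136 [[615.  92.  20.]]
eraser 0.59 [401. 258.] 912 [[394. 287.  20.]]
stapler 0.94 [206. 177.] 674 [[ 521. -287.   20.]]
stapler 0.44 [348. 300.] 1715 [[577. 268.  20.]]
side [ -31. -741.  755.]
calculator 0.94 [352. 340.] 2533 [[ 395. -430.   20.]]
calculator 0.82 [286. 240.] 1174 [[492. -82.  20.]]
calculator 0.68 [421. 259.] 1450 [[ 718. -374.   20.]]
calculator 0.59 [279. 304.] 2000 [[ 335. -249.   20.]]
riser 0.81 [309. 196.] 2662 [[687.  38.  20.]]
tin 0.62 [306. 218.] 205 [[602. -42.  20.]]
carton_a 0.86 [363. 219.] 682 [[ 730. -154.   20.]]
carton_a 0.83 [283. 170.] 619 [[721. 220.  20.]]
mug 0.65 [240. 168.] 701 [[612. 329.  20.]]
eraser 0.73 [191. 199.] 494 [[379. 271.  20.]]
stapler 0.64 [348. 278.] 782 [[ 521. -294.   20.]]
```

View pics/scene0.png

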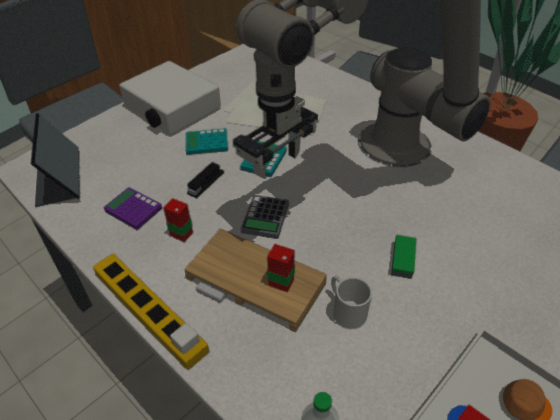

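View pics/side0.png

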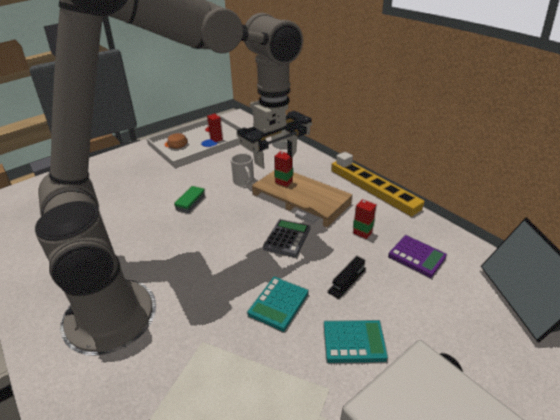

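Scene view: the grey calculator is at (264,214) in front of the riser. The tin pokes out on the robot's right (208,290), so the free bay is the left one (+y), under the carton at (280,268). The side view agrees, with the calculator at (286,240). Next I fit box models to the masks.

```bash
cat >> h.py <<'E'
from scipy.optimize import minimize
def proj(cam,P):
    m=camera_model(cam); f=210/np.tan(np.radians(m["fov_y"])/2)
    q=(np.asarray(P,float)-m["pose"][:3,3])@m["pose"][:3,:3]
    K=np.array([[f,0,m["cx"]],[0,f,m["cy"]],[0,0,1]])
    return cv2.projectPoints(q*[1,-1,-1],np.zeros(3),np.zeros(3),K,np.array(m["D"]))[0].reshape(-1,2)
def box(p,size,z0):
    c,s=np.cos(p[2]),np.sin(p[2])
    L=np.array([[i*size[0]/2,j*size[1]/2] for i in(-1,1) for j in(-1,1)])@np.array([[c,s],[-s,c]])+p[:2]
    return np.vstack([np.c_[L,np.full(4,z0)],np.c_[L,np.full(4,z0+size[2])]])
def sil(cam,P):
    h=cv2.convexHull(proj(cam,P).astype(np.float32)).reshape(-1,2); S=4
    im=np.zeros((420*S,560*S),np.uint8); cv2.fillPoly(im,[np.round((h+.5)*S).astype(np.int32)],255)
    return cv2.resize(im,(560,420),interpolation=cv2.INTER_AREA)/255.
def fit(views,size,z0,p0):
    # views: (cam,mask,ignore)
    def cost(p):
        t=0
        for c,m,ig in views:
            a=sil(c,box(p,size,z0)); b=m.astype(float); w=~ig
            t+=(np.abs(a-b)*w).sum()/(b*w).sum()
        return t/len(views)
    best=min((minimize(cost,np.add(p0,[0,0,d]),method="Nelder-Mead",options=dict(initial_simplex=np.add(p0,[0,0,d])+np.array([[0,0,0],[20,0,0],[0,20,0],[0,0,.15]]),xatol=.02,fatol=1e-4)) for d in(-.2,0,.2)),key=lambda r:r.fun)
    return best.x.round(3),round(best.fun,3)
def near(cam,t,px):
    return min(regions_of(cam,t),key=lambda r:np.hypot(*(np.array(r["location"])-px)))["pixels"]
E
python3 - <<'E'
from h import *
V={}
for c,pc,pr,pa in(("scene",(264,214),(250,277),(280,268)),("side",(286,240),(309,196),(283,170))):
    capture(c)
    ca=near(c,"carton_a",pa)
    ig=cv2.dilate(ca.astype(np.uint8),np.ones((7,7)))>0
    V[c]=(near(c,"calculator",pc),near(c,"riser",pr),ig,ca)
no=np.zeros((420,560),bool)
for cs in(("scene",),("side",),("scene","side")):
    print(cs,"calc",fit([(c,V[c][0],no) for c in cs],(130,100,20),0,[500,-65,0.]),
     "riser",fit([(c,V[c][1],V[c][2]) for c in cs],(150,296,40),0,[670,50,0.1]),
     "carton",fit([(c,V[c][3],no) for c in cs],(40,48,105),40,[670,100,0.1]))
print(get_obs()["time"])
E
```

```text
('scene',) calc (array([509.434, -62.634,   0.54 ]), np.float64(0.039)) riser (array([6.68534e+02, 6.54350e+01, 2.58000e-01]), np.float64(0.109)) carton (array([6.55109e+02, 1.32835e+02, 4.34000e-01]), np.float64(0.047))
('side',) calc (array([510.227, -63.824,   0.541]), np.float64(0.107)) riser (array([6.72965e+02, 6.25060e+01, 2.44000e-01]), np.float64(0.312)) carton (array([ 6.672574e+03,  2.693734e+03, -9.970000e-01]), np.float64(1.0))Traceback (most recent call last):
  File "<stdin>", line 12, in <module>
  File "h.py", line 34, in fit
    best=min((minimize(cost,np.add(p0,[0,0,d]),method="Nelder-Mead",options=dict(initial_simplex=np.add(p0,[0,0,d])+np.array([[0,0,0],[20,0,0],[0,20,0],[0,0,.15]]),xatol=.02,fatol=1e-4)) for d in(-.2,0,.2)),key=lambda r:r.fun)
  File "h.py", line 34, in <genexpr>
    best=min((minimize(cost,np.add(p0,[0,0,d]),method="Nelder-Mead",options=dict(initial_simplex=np.add(p0,[0,0,d])+np.array([[0,0,0],[20,0,0],[0,20,0],[0,0,.15]]),xatol=.02,fatol=1e-4)) for d in(-.2,0,.2)),key=lambda r:r.fun)
              ~~~~~~~~^^^^^^^^^^^^^^^^^^^^^^^^^^^^^^^^^^^^^^^^^^^^^^^^^^^^^^^^^^^^^^^^^^^^^^^^^^^^^^^^^^^^^^^^^^^^^^^^^^^^^^^^^^^^^^^^^^^^^^^^^^^^^^^^^^^^^^^^^^^^^^^^^^^^^^^^^^^^^^^^^^^^
    res = _minimize_neldermead(fun, x0, args, callback, bounds=bounds,
                               **options)
    fsim[j] = func(sim[j])
              ~~~~^^^^^^^^
    fx = function(np.copy(x), *(wrapper_args + args))
  File "h.py", line 31, in cost
    a=sil(c,box(p,size,z0)); b=m.astype(float); w=~ig
  File "h.py", line 23, in sil
    h=cv2.convexHull(proj(cam,P).astype(np.float32)).reshape(-1,2); S=4
                     ~~~~^^^^^^^
  File "h.py", line 14, in proj
    m=camera_model(cam); f=210/np.tan(np.radians(m["fov_y"])/2)
ValueError: time passes only in moves, steps and waits
```

```bash
cat >> h.py <<'E'
R0=np.array([669.5,64.5]); A=.254
def to_r(p): 
    d=np.asarray(p)[...,:2]-R0; c,s=np.cos(A),np.sin(A); return d@np.array([[c,-s],[s,c]])
def to_w(p):
    c,s=np.cos(A),np.sin(A); return np.asarray(p)@np.array([[c,s],[-s,c]])+R0
def plan(goal,z,yaw):
    """shift in tool axes (units of 30mm) to riser-frame goal, tip z; turn about tool z so tool y is at angle A+yaw (mod pi)"""
    from scipy.spatial.transform import Rotation as Ro
    o=get_obs(); R=Ro.from_euler("xyz",o["tcp_rot"]).as_matrix(); p=np.array(o["tool_pos"])
    g=np.r_[to_w(goal),z]; a=np.arctan2(R[1,1],R[0,1]); d=(A+yaw-a+np.pi/2)%np.pi-np.pi/2
    print("t",o["time"],"tcp_r",to_r(p).round(1),p.round(1),"tooly_ang-A",round(a-A,3),"shift",(R.T@(g-p)/30).round(2),"turn_z(4deg)",round(-np.degrees(d)/4,2),"F",np.round(o["contact_force"],1),"w",o["grip_width"],"j6",np.round(o["joint_positions"][5],2))
E
python3 - <<'E'
from h import *
capture("scene")
for r in regions_of("scene","stapler")[:2]: pass
for n,px,z,h in(("mug",(352,302),45,0),("carton_b",(178,220),52,0),("eraser",(404,255),16,0),("stapler",(206,179),20,0),("tin front?",(208,290),9,0)):
    print(n,to_r(ray("scene",px,z)).round())
print(to_r(np.array([510,-63])))
plan([-180,-185],60,0)
E
```

```text
mug [[-21. 234.]]
carton_b [[ -35. -246.]]
eraser [[-227.  286.]]
stapler [[-225. -297.]]
tin front? [[ 83. -78.]]
[-186.4203481   -83.33038951]
t 1.3 tcp_r [-156.   -26.1] [525.    0.  226.7] tooly_ang-A -0.254 shift [-5.33  0.56  5.56] turn_z(4deg) -3.64 F [ 0.1  0.9 -0.2] w 91.8465420699087 j6 -0.15
```

```bash
python3 -m pendant '[-0.9,0.1,0.9,0,0,0,-0.52, -0.9,0.1,0.9,0,0,0,-0.52, -0.9,0.1,0.9,0,0,0,-0.52, -0.9,0.1,0.9,0,0,0,-0.52, -0.9,0.1,0.9,0,0,0,-0.52, -0.83,0.06,1,0,0,0,-0.52, 0,0,0,0,0,-0.9,-0.52, 0,0,0,0,0,-0.9,-0.52, 0,0,0,0,0,-0.9,-0.52, 0,0,0,0,0,-0.94,-0.52, 0,0,0,0,0,0,-0.52, 0,0,0,0,0,0,-0.52]'
python3 - <<'E'
from h import *
save("wrist","w1"); plan([-180,-185],8,0)
print("calc rears",[to_r(ray("wrist",r["location"],20)).round() for r in regions_of("wrist","calculator")])
E
```

```text
time: 2.5
tool_pos: [541.9, -159.9, 61.7]
tcp_rot: [3.141, 0.0, 1.823]
contact_force: [0.7, 0.3, 0.3]
grip_width: 69.8
finger_force: 0.0
t 2.55 tcp_r [-179.9 -185.1] [ 541.9 -159.9   61.8] tooly_ang-A -0.001 shift [ 0.   -0.    1.79] turn_z(4deg) -0.02 F [0.1 0.  0.2] w 69.7210474384257 j6 -0.68
calc rears [array([[-353., -179.]]), array([[-191.,  -80.]])]
```

View pics/w1.png

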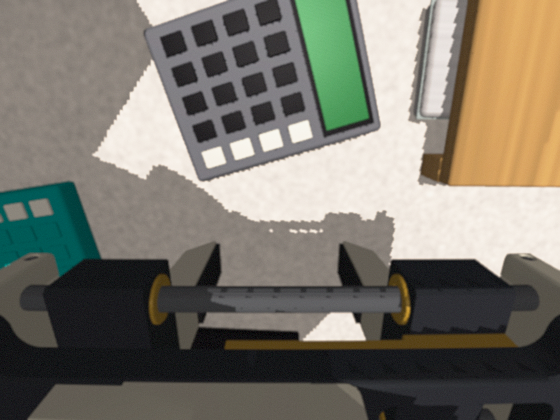

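The wrist view shows the grey calculator (corners 147,32 / 200,181 / 380,128) and the board's front edge, at about column 455–468, with the tin's end in front of it. I'll check these against the fit, then go down.

```bash
python3 - <<'E'
from h import *
print(to_r(ray("wrist",[(200,181),(380,128),(147,32)],20)).round(1))
print(to_r(ray("wrist",[(466,20),(452,184)],40)).round(1), to_r(ray("wrist",[(466,20),(440,184)],26)).round(1))
print(to_r(box([510,-63,.54],(130,100,20),0))[4:].round(1))
E
python3 -m pendant '[0,0,0.9,0,0,0,-0.52, 0,0,0.9,0,0,0,-0.52, 0,0,0,0,0,0,-0.52]'
```

```text
[[-234.2 -147.1]
 [-113.3 -111.5]
 [-259.3  -55. ]]
[[ -78.5  -53.6]
 [ -71.  -144.4]] [[ -70.6  -49.8]
 [ -70.8 -147.7]]
[[-234.7 -149.6]
 [-262.9  -53.7]
 [-110.  -113. ]
 [-138.2  -17. ]]
time: 2.9
tool_pos: [539.6, -158.9, 4.8]
tcp_rot: [-3.137, -0.004, 1.824]
contact_force: [0.6, 0.7, 0.1]
grip_width: 69.9
finger_force: 0.0
```

```bash
python3 -m pendant '[0.4,0,-0.1,0,0,0,-0.52, 0.3,0,0,0,0,0,-0.52, 0.3,0,0,0,0,0,-0.52, 0.3,0,0,0,0,0,-0.52, 0.3,0,0,0,0,0,-0.52, 0.3,0,0,0,0,0,-0.52, 0.3,0,0,0,0,0,-0.52, 0.3,0,0,0,0,0,-0.52, 0.3,0,0,0,0,0,-0.52, 0.3,0,0,0,0,0,-0.52, 0.3,0,0,0,0,0,-0.52, 0,0,0,0,0,0,-0.52]'
python3 - <<'E'
from h import *
save("wrist","w2"); plan([-180,10],8,0)
for r in regions_of("wrist","calculator"): print(r["score"],r["location"],to_r(ray("wrist",r["location"],20)).round())
E
```

```text
time: 4.1
tool_pos: [515.6, -59.7, 10.6]
tcp_rot: [-3.141, -0.001, 1.826]
contact_force: [0.1, 0.7, 0.4]
grip_width: 69.6
finger_force: 0.0
t 4.15 tcp_r [-180.1  -82.2] [515.8 -60.3  10.6] tooly_ang-A 0.001 shift [3.07 0.01 0.09] turn_z(4deg) 0.01 F [0.2 0.6 0.3] w 69.6753035132575 j6 -0.52
0.68 [289.1, 141.2] [[-175.  -13.]]
```

View pics/w2.png

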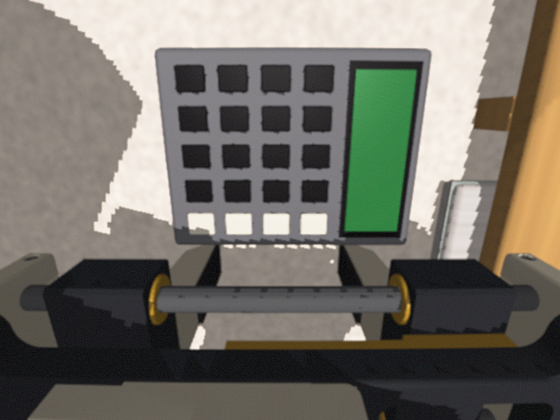

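The calculator is now square to the fingers and the riser (top face from columns 160–430, rows 50–243), so I push on sideways.

```bash
python3 -m pendant '[0.3,0,0,0,0,0,-0.52, 0.3,0,0,0,0,0,-0.52, 0.3,0,0,0,0,0,-0.52, 0.3,0,0,0,0,0,-0.52, 0.3,0,0,0,0,0,-0.52, 0.3,0,0,0,0,0,-0.52, 0.3,0,0,0,0,0,-0.52, 0.3,0,0,0,0,0,-0.52, 0.2,0,0,0,0,0,-0.52, 0.15,0,0,0,0,0,-0.52, 0,0,0,0,0,0,-0.52]'
python3 - <<'E'
from h import *
save("wrist","w3"); plan([-180,10],8,0)
V=[]
capture("scene"); a=near("scene","calculator",proj("scene",[[*to_w([-175,65]),20]])[0])
capture("side"); b=near("side","calculator",proj("side",[[*to_w([-175,65]),20]])[0])
np.savez("m.npz",a=a,b=b)
print(a.sum(),b.sum())
E
python3 - <<'E'
from h import *
m=np.load("m.npz"); no=np.zeros((420,560),bool)
import h
M={c:camera_model(c) for c in("scene","side")}; h.camera_model=lambda c:M[c]
for c,k in(("scene","a"),("side","b")):
    p,f=fit([(c,m[k],no)],(130,100,20),0,[*to_w([-175,65]),A]); print(c,to_r(p[:2]),p[2]-A,f)
E
```

```text
time: 5.3
tool_pos: [495.2, 19.3, 10.7]
tcp_rot: [-3.141, -0.0, 1.825]
contact_force: [0.0, 0.9, -1.2]
grip_width: 69.8
finger_force: 0.0
t 5.35 tcp_r [-180.    -0.3] [495.3  19.   10.7] tooly_ang-A 0.001 shift [0.34 0.   0.09] turn_z(4deg) 0.01 F [-0.7  0.6  0.1] w 69.64094319931681 j6 -0.37
1653 335
scene [-174.07177591   61.48302065] -0.0030000000000000027 0.12
side [-173.78486056   61.02420414] 0.07300000000000001 2.331
```

View pics/w3.png

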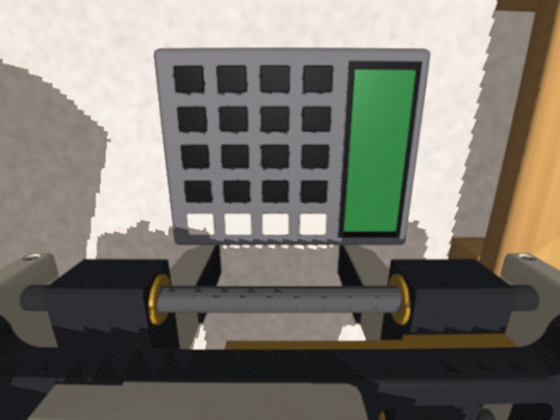

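```bash
python3 -m pendant '[0.2,0,0,0,0,0,-0.52, 0.14,0,0,0,0,0,-0.52, 0,0,0,0,0,0,-0.52, -0.5,0,0,0,0,0,-0.52, -0.5,0,0,0,0,0,-0.52, 0,0,-0.9,0,0,0,-0.52, 0,0,-0.9,0,0,0,-0.52, 0,0,0,0,0,0,-0.52]'
python3 - <<'E'
from h import *
capture("scene"); a=near("scene","calculator",proj("scene",[[*to_w([-175,70]),20]])[0])
M={c:camera_model(c) for c in("scene","side")}; plan([-275,70],65,np.pi/2)
import h
h.camera_model=lambda c:M[c]
p,f=fit([("scene",a,np.zeros((420,560),bool))],(130,100,20),0,[*to_w([-175,65]),A]); print(to_r(p[:2]),p[2]-A,f)
E
```

```text
time: 6.35
tool_pos: [503.0, -2.3, 67.7]
tcp_rot: [3.136, 0.003, 1.823]
contact_force: [0.9, -0.7, 0.6]
grip_width: 70.2
finger_force: 0.0
t 6.45 tcp_r [-179.8  -21.6] [500.9  -1.6  65. ] tooly_ang-A -0.001 shift [ 3.05 -3.18 -0.01] turn_z(4deg) 22.48 F [ 0.  -0.8  0.1] w 69.31484055018906 j6 -0.41
[-174.03077289   71.45878948] 0.013000000000000012 0.076
```

```bash
python3 -m pendant '[0.75,-0.8,0,0,0,0,0.1, 0.75,-0.8,0,0,0,0,0.1, 0.75,-0.8,0,0,0,0,0.1, 0.8,-0.78,0,0,0,0,0.1, 0,0,0,0,0,1,0.1, 0,0,0,0,0,1,0.1, 0,0,0,0,0,1,0.1, 0,0,0,0,0,1,0.1, 0,0,0,0,0,1,0.1, 0,0,0,0,0,1,0.1, 0,0,0,0,0,1,0.1, 0,0,0,0,0,1,0.1]'
python3 -m pendant '[0,0,0,0,0,1,0.1, 0,0,0,0,0,1,0.1, 0,0,0,0,0,1,0.1, 0,0,0,0,0,1,0.1, 0,0,0,0,0,1,0.1, 0,0,0,0,0,1,0.1, 0,0,0,0,0,1,0.1, 0,0,0,0,0,1,0.1, 0,0,0,0,0,1,0.1, 0,0,0,0,0,1,0.1, 0,0,0,0,0,1,0.1, 0,0,0,0,0,1,0.1]'
python3 -m pendant '[0,0,0,0,0,1,0.1, 0,0,0,0,0,1,0.1, 0,0,0,0,0,0.48,0.1, 0,0,0,0,0,0,0.1, 0,0,0,0,0,0,0.1]'
python3 - <<'E'
from h import *
plan([-275,70],8,np.pi/2); save("wrist","w4")
E
```

```text
time: 7.65
tool_pos: [384.5, 63.7, 63.8]
tcp_rot: [-3.14, 0.001, 1.263]
contact_force: [-0.2, -0.2, 0.5]
grip_width: 41.4
finger_force: 0.0
time: 8.85
tool_pos: [384.5, 63.7, 63.8]
tcp_rot: [-3.141, 0.002, 0.425]
contact_force: [0.9, -0.3, 0.2]
grip_width: 41.5
finger_force: 0.0
time: 9.35
tool_pos: [384.7, 63.8, 64.1]
tcp_rot: [-3.141, 0.001, 0.256]
contact_force: [1.4, -0.7, -0.4]
grip_width: 41.3
finger_force: 0.0
t 9.35 tcp_r [-275.9   70.9] [384.7  63.8  64.1] tooly_ang-A -1.569 shift [0.03 0.03 1.87] turn_z(4deg) 0.03 F [ 1.4 -0.7 -0.4] w 41.269504703610735 j6 1.28
```

View pics/w4.png

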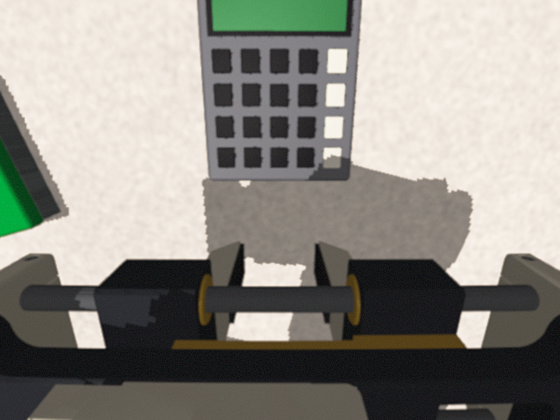

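The calculator is straight ahead of the fingers (columns 207–352, rear edge at row 180) and clear of the eraser. I go down and push the first stretch.

```bash
python3 -m pendant '[0,0,0.9,0,0,0,0.1, 0,0,0.9,0,0,0,0.1, 0,0,0,0,0,0,0.1, 0.3,0,0,0,0,0,0.1, 0.3,0,0,0,0,0,0.1, 0.3,0,0,0,0,0,0.1, 0.3,0,0,0,0,0,0.1, 0.3,0,0,0,0,0,0.1, 0.3,0,0,0,0,0,0.1, 0.3,0,0,0,0,0,0.1, 0.3,0,0,0,0,0,0.1, 0,0,0,0,0,0,0.1]'
python3 - <<'E'
from h import *
plan([-90.5,70],9,np.pi/2); save("wrist","w5")
E
```

```text
time: 10.6
tool_pos: [456.8, 82.6, 10.8]
tcp_rot: [3.141, -0.003, 0.256]
contact_force: [-0.2, 0.5, 0.0]
grip_width: 41.6
finger_force: 0.0
t 10.6 tcp_r [-201.3   70.9] [456.8  82.6  10.8] tooly_ang-A -1.569 shift [3.69 0.04 0.07] turn_z(4deg) 0.02 F [-0.2  0.5  0. ] w 41.5889201759225 j6 1.33
```

View pics/w5.png

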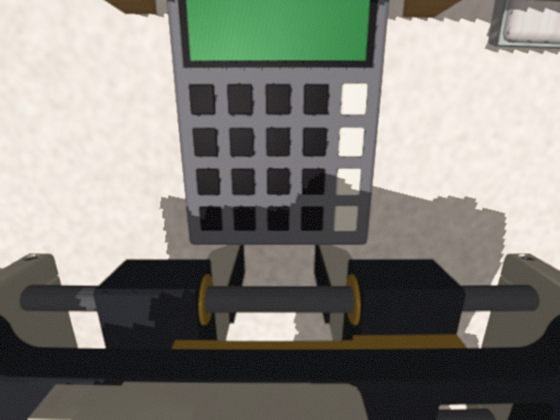

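The calculator's front is about to enter between the feet (inner edges near columns 158 and 403). I check the clearance numerically.

```bash
python3 - <<'E'
from h import *
print("feet",to_r(ray("wrist",[(158,13),(404,15)],0)).round(1),"calc",to_r(ray("wrist",[(168,5),(387,5),(190,243),(369,243)],20)).round(1))
E
```

```text
feet [[-71.4 132.7]
 [-72.    9. ]] calc [[ -74.1  120.7]
 [ -73.9   24.4]
 [-188.   120.6]
 [-187.8   22.1]]
```

Clearance is about 11 mm on each side. Final push, stopping with the fingers about 5 mm short of the board.

```bash
python3 -m pendant '[0.3,0,0,0,0,0,0.1, 0.35,0,0,0,0,0,0.1, 0.35,0,0,0,0,0,0.1, 0.35,0,0,0,0,0,0.1, 0.35,0,0,0,0,0,0.1, 0.35,0,0,0,0,0,0.1, 0.35,0,0,0,0,0,0.1, 0.35,0,0,0,0,0,0.1, 0.3,0,0,0,0,0,0.1, 0.2,0,0,0,0,0,0.1, 0.1,0,0,0,0,0,0.1, 0,0,0,0,0,0,0.1]'
python3 - <<'E'
from h import *
plan([-89,70],9,np.pi/2); save("wrist","w6")
E
```

```text
time: 11.85
tool_pos: [552.6, 107.8, 10.7]
tcp_rot: [3.141, -0.001, 0.256]
contact_force: [-0.8, -0.6, -0.1]
grip_width: 41.1
finger_force: 0.0
t 11.85 tcp_r [-102.3   71.3] [552.6 107.8  10.7] tooly_ang-A -1.569 shift [0.44 0.04 0.06] turn_z(4deg) 0.02 F [-0.8 -0.6 -0.1] w 41.06291843783111 j6 1.37
```

View pics/w6.png

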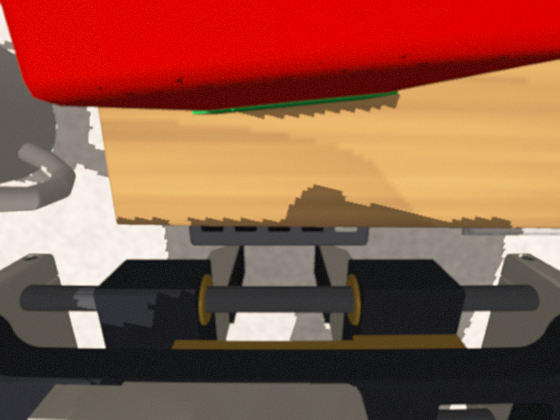

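The calculator is under the board with only a strip left (rows 228–243). I check the camera/carton gap before the last 12 mm.

```bash
python3 - <<'E'
from h import *
m=camera_model("wrist")["pose"][:3,3]; print(to_r(m).round(),m.round())
print("board front/calc rear",to_r(ray("wrist",[(280,225)],40)).round(1),to_r(ray("wrist",[(200,243),(360,243)],20)).round(1))
E
```

```text
[-20.  72.] [632. 129. 168.]
board front/calc rear [[-69.9  71.4]] [[-88.3 115.3]
 [-88.1  27.3]]
```

```bash
python3 -m pendant '[0.15,0,-0.05,0,0,0,0.1, 0.15,0,0,0,0,0,0.1, 0.1,0,0,0,0,0,0.1, 0,0,0,0,0,0,0.1, 0,0,0,0,0,0,0.1]'
python3 - <<'E'
from h import *
plan([-89,70],9,np.pi/2); save("wrist","w7")
E
```

```text
time: 12.4
tool_pos: [563.9, 110.8, 12.3]
tcp_rot: [3.141, -0.001, 0.256]
contact_force: [0.3, 0.6, -0.2]
grip_width: 41.2
finger_force: 0.0
t 12.4 tcp_r [-90.5  71.3] [563.9 110.8  12.3] tooly_ang-A -1.569 shift [0.05 0.04 0.11] turn_z(4deg) 0.02 F [ 0.3  0.6 -0.2] w 41.215718507333754 j6 1.38
```

View pics/w7.png

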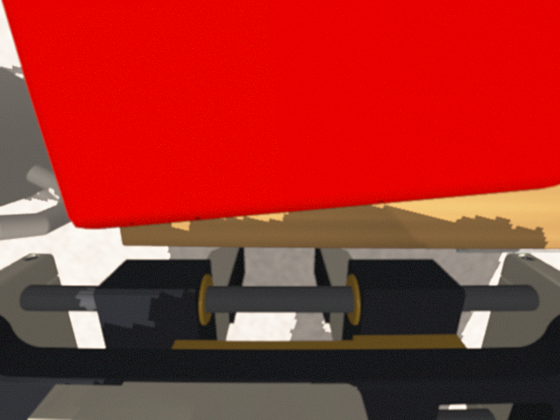

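The remaining strip no longer shows past the board edge (row 247). I back off along −x, then up, and check.

```bash
python3 -m pendant '[-0.4,0,0,0,0,0,0.1, -0.9,0,0,0,0,0,0.1, -0.9,0,0,0,0,0,0.1, -0.9,0,0,0,0,0,0.1, -0.9,0,0,0,0,0,0.1, 0,0,-1,0,0,0,0.1, 0,0,-1,0,0,0,0.1, 0,0,-1,0,0,0,0.1, 0,0,0,0,0,0,0.1]'
python3 - <<'E'
from h import *
im=save("wrist","w8"); plan([-89,70],9,np.pi/2)
for t in("calculator","riser","carton_a","tin"):
    for r in regions_of("wrist",t)[:2]:
        y,x=np.where(r["pixels"]); print(t,r["score"],r["location"],x.min(),x.max(),y.min(),y.max())
np.save("wp.npy",camera_model("wrist")["pose"])
save("scene","s2")
for r in regions_of("scene","carton_a")+regions_of("scene","tin"): print(r["score"],r["location"])
E
```

```text
time: 13.35
tool_pos: [450.0, 80.5, 105.8]
tcp_rot: [3.14, -0.008, 0.255]
contact_force: [0.9, -0.2, -0.3]
grip_width: 41.3
finger_force: 0.0
t 13.4 tcp_r [-209.6   70.9] [448.9  80.4 104. ] tooly_ang-A -1.569 shift [4.   0.03 3.19] turn_z(4deg) 0.02 F [ 0.4  0.3 -0.2] w 41.01851787480385 j6 1.32
calculator 0.87 [278.8, 44.6] 212 344 35 53
calculator 0.52 [483.1, 327.8] 483 485 323 332
riser 0.92 [371.4, 23.0] 162 559 0 50
tin 0.69 [457.1, 54.6] 411 507 37 64
0.88 [179.7, 218.2]
0.58 [281.8, 268.6]
0.71 [210.5, 289.8]
```

View pics/w8.png

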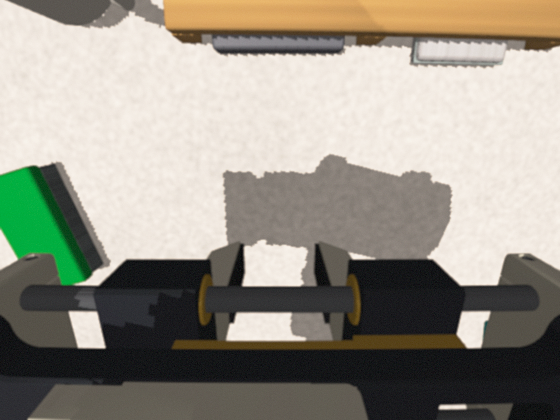

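The calculator shows only a thin lip (columns 212–344, rows 36–53), less than the tin's, and nothing else has moved. A last numeric check follows.

```bash
python3 - <<'E'
from h import *
print("calc bottom",to_r(ray("wrist",[(216,53),(343,52)],0)).round(1),"feet",to_r(ray("wrist",[(190,42),(370,45),(540,48)],0)).round(1),"tin",to_r(ray("wrist",[(460,64)],0)).round(1))
print("riser board front bottom",to_r(ray("wrist",[(200,36),(480,40)],26)).round(1))
E
```

```text
calc bottom [[-83.2 122.3]
 [-82.3  21.4]] feet [[ -75.2  142.4]
 [ -77.     0.3]
 [ -76.8 -137.8]] tin [[-89.9 -74.1]]
riser board front bottom [[-76.8 127.9]
 [-77.8 -71.3]]
```

```bash
python3 -c "
from plant import close_job
print(close_job())"
```

```text
the job is handed in; nothing more can be done
None
```

I pushed the calculator flat into the free left bay and handed the job in. It measures about 7 mm past the riser's front edge and within about 2 mm of the bay's middle line, and the tin and carton on the riser are where they were. The job returned no verdict.

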